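# Load a cover-glass box into the spring magazine

### The arm

A 6-joint arm with a two-finger parallel gripper is mounted at the origin on a cart in front of the work surface, level with it; the furniture and walls round the work are solid. World frame = base frame: x ahead of the robot, y to its left, z up, the work surface at z = 0. Lengths are in m, angles in rad, forces in N, time in s.
With the tool pointing down it reaches from about 0.35 to 0.925 m from the base axis. Payload 6.4 kg.
Tool frame: the origin (TCP) lies on the centre line of the jaws, within the pads' length; the fingertips stand 19 mm ahead of it and the grasp point (between the pads) is the TCP (r.finger_overhang is the z of the fingertips in the tool frame, in m); z points along the fingers, y is the line along which they close (so a half turn about z gives the same grasp; the last joint's range is limited). The gripper opens to 85 mm and grips with 20 to 120 N. Pads are 22 mm wide; open, the fingers measure 114 mm over their backs; the gripper's body (76 mm by 85 mm) begins 54 mm behind the grasp point. The pads swing forward as they close: fully open they stand 13 mm farther back than shut.
Start: joints at [-1.344, 0.245, 1.558, -0, 1.339, -0.174], TCP at [0.254, -0.598, 0.25] pointing down, gripper open.
Joint ranges: [-3.13, 3.13], [-1.02, 2.26], [0.13, 2.54], [-0.95, 4.09], [0.21, 2.88], [-2.74, 2.74]. Speed limits (rad/s): [2.57, 2.57, 3.14, 3.14, 3.14, 3.14].

### API

Orientations are given as a rotation vector (axis times angle).
In Python, from cell import r, fingers, kin, optics gives the robot as it stands. The module is installed in compiled form; this text tells all that it offers. Calls block until the motion is done:
- r.move_pose(position, orientation): joint-space move of the TCP to a pose.
- r.line_to(position, frame=None, velocity=0.15, max_force=None): straight line of the TCP; frame=None keeps the orientation; velocity is the mean speed in m/s. With max_force (N) it stops when the force on the tool has changed by that much, and returns True; else False.
- r.move_j(angles): joint-space move.
- fingers.move_gripper(opening, grasp_force=None): finger opening in m; grasp_force is the grip in N (None keeps the last); returns when the fingers have stopped.
- r.wait(seconds).
- kin.inverse_kinematics(position, orientation): joint angles nearest the present ones, or None.
- optics.get_image(name): name is "scene" or "top"; returns the picture (420x560x3 uint8, blue, green, red); there is no depth.
- optics.camera_params(name): a dict with "fx", "fy", "cx", "cy" (pixels), "distortion" ([k1, k2, p1, p2, k3] as OpenCV has them; the pictures are not rectified), "T" (4x4, takes a point from camera to world coordinates). Camera axes: x right, y up, looking along -z (the intrinsics and any distortion apply to the point x, -y, -z); pixel columns grow to the right and rows downward; lengths in m; the calibration is good to about 2 mm. A picture is of the moment at which its call begins. camera_params takes no time and is no camera call.
A pose or a line that the arm cannot do raises r.Unreachable and nothing moves.
- r.hand_in(): hands the job in; it is judged then, once.
Readings, each from a call of its own:
- r.get_t(): time.
- r.get_q(): joint angles.
- r.get_dq(): joint speeds.
- r.get_joint_efforts(): joint torques, N m.
- r.get_tcp_pos(): TCP position.
- r.get_orientation(): TCP orientation.
- r.get_ft_force(): force on the tool from outside, world axes, zero at the start.
- r.get_wrist_torque(): the same for the moment, N m.
- r.get_width(): finger opening in m.
- r.get_grasp_force(): force on a finger pad.
Only numpy, scipy, OpenCV 4.12 (cv2) and the standard library are available. Lean on these libraries where they do the work, as an engineer would, in place of code of your own. Each camera call takes 0.05 s, during which the arm holds its last target. There are 200 camera calls.

### The job

Top up the spring-loaded magazine: take the loose blue-lidded box of cover glasses, set it flat on top of the blue box already in the magazine, long side running from one steel catch to the other, and press it down against the spring until both catches have snapped over its lid and hold it there. Then let go and move the gripper clear. Leave the white-lidded box where it is.

Things in the scene. Friction and masses are not known exactly. Their poses are not given: they have to be found in the camera images.
- magazine: Fixed stack magazine, 85 mm high: grey base 100x66 mm, two aluminium uprights (inner faces x = +-22.5 mm, 40 mm wide in y), open above and on both y sides. Origin: underside centre, on the worktop; z up, x from upright to upright. A sprung steel catch on each upright reaches in to x = +-10.5 mm, 16 mm wide in y; flat underside 61 mm up, top sloping at 50 deg to 78 mm at the upright.
- follower (a joint): Metres the black follower plate is pressed down: 0 at start, stop at 0.028. A blue box rides fixed on it, top 60 mm above the worktop at 0. Spring 3 N at 0, 5 N at the stop; a press takes 5 to 15 N with the catches. The new box pushes the catches apart; they snap back over it once its top is below 61 mm: press to about 0.023. Afterwards it reads 0.017, new box's underside 43 mm up.
- blue_box: The loose box to load: blue lid, white sides, 35 (x) x 29 (y) x 18 (z) mm, 30 g, lid fixed on. Origin: centre of its underside, z up; it starts flat on the worktop. Grip from above across the 29 mm width (closing along its y), so that the fingers pass the magazine's open y sides. Its x goes along the magazine's x, either way round.
- white_box: A loose box of the same size with a white lid, flat on the worktop; not wanted, leave it in place. Origin: centre of its underside.

How it is judged:
By the outcome, as a careful person would: the job done as asked, in the order asked, and still so for the second after the job is handed in, with the robot touching nothing.
It also fails if it takes over 45 s, if anything falls off the work surface, if the arm or the gripper's body presses on something with over 40 N, if the wrist force passes 120 N, or if a joint passes its speed limit or range.

## Working session

There is one attempt and no reset: what is moved stays moved. The work goes in short steps, each a Python script; the robot and the scene stay as the last script left them, time stands still between calls to the robot, and variables do not carry over. Pictures are saved under pics/ and viewed, at most 10 in all, crops included, and the job is handed in when it is done.

```bash
mkdir -p pics; python3 - <<'E'
from cell import r,fingers,kin,optics
import cv2
for n in("top","scene"):
    cv2.imwrite(f"pics/{n}0.png",optics.get_image(n)); p=optics.camera_params(n)
    print(n,p)
print(r.get_t(),r.get_orientation(),r.get_width(),r.finger_overhang)
E
```

```text
top {'fx': 544.1951934407911, 'fy': 544.1951934407911, 'cx': 275.47429631110236, 'cy': 214.343004318203, 'distortion': array([0.07468984, 0.        , 0.        , 0.        , 0.        ]), 'T': array([[ 1.28115629e-02,  9.92976766e-01, -1.17613802e-01,
         4.19003203e-01],
       [-9.99916735e-01,  1.29043553e-02,  2.74530618e-05,
        -2.10170987e-01],
       [ 1.54499054e-03,  1.17603657e-01,  9.93059411e-01,
         8.90064871e-01],
       [ 0.00000000e+00,  0.00000000e+00,  0.00000000e+00,
         1.00000000e+00]])}
scene {'fx': 477.10491476879935, 'fy': 477.10491476879935, 'cx': 286.8393796667762, 'cy': 211.8194103470642, 'distortion': array([-0.14605007,  0.        ,  0.        ,  0.        ,  0.        ]), 'T': array([[ 0.70496853,  0.33827608, -0.62336881, -0.026387  ],
       [-0.70923433,  0.33318955, -0.62126596, -0.70732458],
       [-0.00245944,  0.88008751,  0.47480515,  0.43631638],
       [ 0.        ,  0.        ,  0.        ,  1.        ]])}
0.1 [-3.07699430e+00 -6.24996541e-01  9.60886067e-05] 0.08541569624072669 0.019
```

View pics/top0.png

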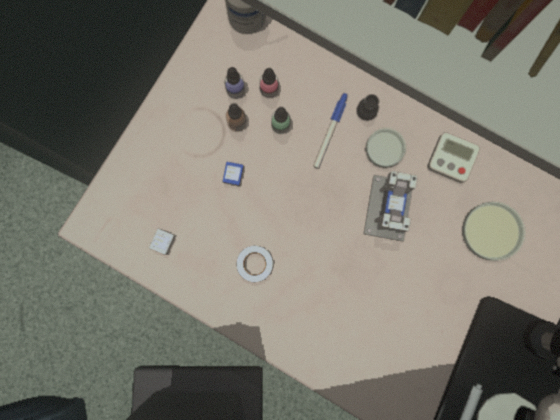

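View pics/scene0.png

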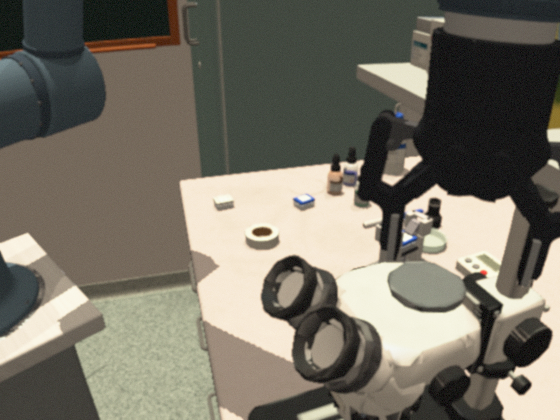

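The top view shows the loose blue box near (233,174), the white box at (162,241) and the magazine near (397,205). The microscope is at the lower right, and a shelf is at the upper right. I'll zoom in on the box and magazine.

```bash
cat > h.py <<'E'
import numpy as np,cv2
from cell import r,fingers,kin,optics
def cast(uv,z,n="top"):
    p=optics.camera_params(n);K=np.array([[p['fx'],0,p['cx']],[0,p['fy'],p['cy']],[0,0,1]])
    u=cv2.undistortPoints(np.array(uv,float).reshape(-1,1,2),K,p['distortion']).reshape(-1,2)
    d=np.c_[u[:,0],-u[:,1],-np.ones(len(u))]@p['T'][:3,:3].T;o=p['T'][:3,3]
    return o+d*((z-o[2])/d[:,2])[:,None]
def blobs(im,amin=30):
    h=cv2.cvtColor(im,cv2.COLOR_BGR2HSV)
    m=cv2.inRange(h,(105,110,60),(130,255,255))
    m=cv2.morphologyEx(m,cv2.MORPH_CLOSE,np.ones((3,3)))
    return [c for c in cv2.findContours(m,0,2)[0] if cv2.contourArea(c)>amin]
E
python3 - <<'E'
from h import *
im=optics.get_image("top")
for c in blobs(im):
    q=cv2.minAreaRect(c); b=cast(cv2.boxPoints(q),.018)
    e=[b[1]-b[0],b[2]-b[1]]
    print(np.round(q[0],1),b.mean(0).round(4),[(round(float(np.hypot(*v[:2])),4),round(float(np.degrees(np.arctan2(v[1],v[0]))),1)) for v in e])
a=cv2.resize(im[155:255,345:435],None,fx=6,fy=6,interpolation=2)[:600]
b=cv2.resize(im[155:195,213:253],None,fx=6,fy=6,interpolation=2)
a[:1]=0;o=np.zeros((600,800,3),np.uint8);o[:600,:540]=a;o[:240,550:790]=b
cv2.imwrite("pics/z.png",o)
E
```

```text
[339.4 106.7] [ 0.7021 -0.3131  0.018 ] [(0.0437, -25.7), (0.0096, -116.8)]
```

View pics/z.png

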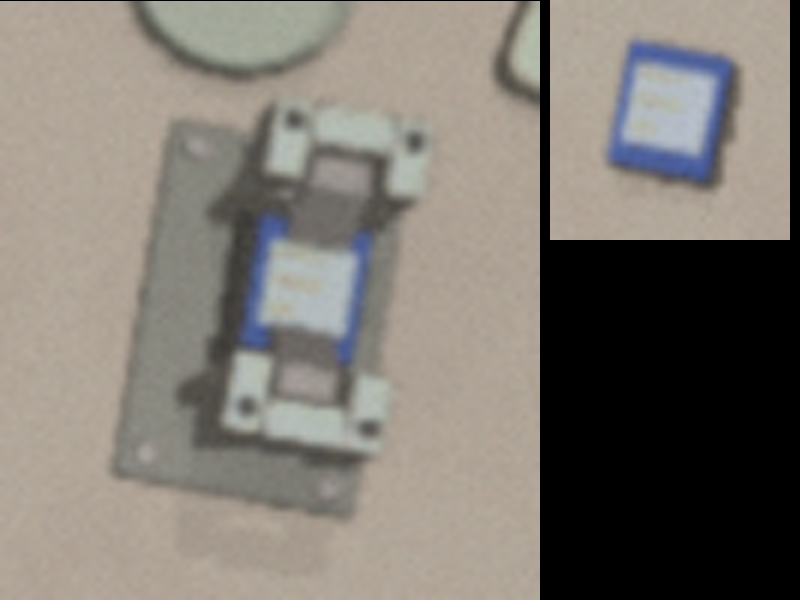

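The zoomed view shows the loose lid's corners and the outer top corners of the uprights clearly. Both long sides run roughly up the image, tilted about 10°. I'll cast these corners into world coordinates.

```bash
cat >> h.py <<'E'
from scipy.spatial.transform import Rotation as Rot
def down(a): # tool x at world angle a, z down
    c,s=np.cos(a),np.sin(a)
    return Rot.from_matrix(np.array([[c,s,0],[s,-c,0],[0,0,-1]]).T if 0 else np.array([[c,s,0],[s,-c,0],[0,0,-1]])).as_rotvec()
E
python3 - <<'E'
from h import *
im=optics.get_image("top")
crop=im[150:200,208:258]; h=cv2.cvtColor(crop,cv2.COLOR_BGR2HSV)
m=cv2.inRange(h,(95,40,0),(140,255,255)); cs=cv2.findContours(m,0,2)[0]; c=max(cs,key=cv2.contourArea)
q=cv2.minAreaRect(c);b=cv2.boxPoints(q)+[208,150]
def rep(n,b):
    for i in range(2):
        v=b[i+1]-b[i];print(n,b.mean(0).round(4),round(float(np.hypot(*v[:2])),4),round(float(np.degrees(np.arctan2(v[1],v[0]))),1))
rep("auto",cast(b,.018))
f=lambda P,ox,oy,x0=0:np.array([[ox+(x-x0)/6-.4,oy+y/6-.4] for x,y in P])
rep("hand",cast(f([(630,42),(733,62),(715,187),(610,165)],213,155,550),.018))
rep("upr",cast(f([(278,103),(432,125),(382,457),(222,428)],345,155),.085))
rep("base",cast(f([(172,120),(405,155),(353,518),(113,475)],345,155),.008))
rep("lid",cast(f([(262,215),(372,235),(350,360),(240,345)],345,155),.06))
B=np.array([.59,-.14]);M=np.array([.55,-.4])
for a in np.radians([-10,170]):
    for p in((*B,.02),(*M,.1),(*M,.2)): 
        q=kin.inverse_kinematics(p,down(a)); print(np.degrees(a),p,None if q is None else np.round(q,2))
E
```

```text
auto [ 0.5889 -0.1396  0.018 ] 0.0349 -9.8
auto [ 0.5889 -0.1396  0.018 ] 0.0288 -100.7
hand [ 0.5881 -0.1402  0.018 ] 0.0285 -100.4
hand [ 0.5881 -0.1402  0.018 ] 0.0347 173.0
upr [ 0.537  -0.3943  0.085 ] 0.0384 -97.7
upr [ 0.537  -0.3943  0.085 ] 0.0843 170.7
base [ 0.5375 -0.3935  0.008 ] 0.0638 -98.1
base [ 0.5375 -0.3935  0.008 ] 0.1006 171.1
lid [ 0.5377 -0.3943  0.06  ] 0.0284 -99.9
lid [ 0.5377 -0.3943  0.06  ] 0.0329 169.4
-10.0 (np.float64(0.59), np.float64(-0.14), 0.02) [-0.42  0.45  1.77 -0.    0.92  1.33]
-10.0 (np.float64(0.55), np.float64(-0.4), 0.1) [-0.8   0.47  1.56 -0.    1.11  0.95]
-10.0 (np.float64(0.55), np.float64(-0.4), 0.2) [-0.8   0.36  1.51 -0.    1.27  0.95]
170.0 (np.float64(0.59), np.float64(-0.14), 0.02) [-0.42  0.45  1.77  0.    0.92 -1.82]
170.0 (np.float64(0.55), np.float64(-0.4), 0.1) [-0.8   0.47  1.56  0.    1.11 -2.19]
170.0 (np.float64(0.55), np.float64(-0.4), 0.2) [-0.8   0.36  1.51  0.    1.27 -2.19]
```

```bash
python3 - <<'E'
from h import *
p=np.array(r.get_tcp_pos());r.line_to(p+[0,0,.06])
o=down(np.radians(-10.1)); B=[.5888,-.1397]
r.move_pose([*B,.15],o); fingers.move_gripper(.06,40)
r.line_to([*B,.06])
print(r.line_to([*B,.0215],velocity=.05,max_force=8), r.get_tcp_pos(), r.get_ft_force())
fingers.move_gripper(.0,40); print(r.get_width(),r.get_grasp_force())
r.line_to([*B,.16]);r.wait(.2); print(r.get_width(),r.get_grasp_force(),r.get_ft_force(),r.get_t())
M=[.5374,-.394]
r.move_pose([*M,.2],down(np.radians(-9.2)))
for n in("top","scene"): cv2.imwrite(f"pics/{n}1.png",optics.get_image(n))
a=cv2.resize(cv2.imread("pics/scene1.png")[120:320,300:500],(600,600),interpolation=2);cv2.imwrite("pics/s1.png",a)
E
```

```text
False [ 0.5890672  -0.13982579  0.0217658 ] [0.34740397 0.08692823 0.16871186]
0.027860056933881876 40.00371873378754
0.027740697091069876 39.67050075531006 [ 0.93012768 -0.50814107  0.53861659] 6.5583
```

View pics/s1.png

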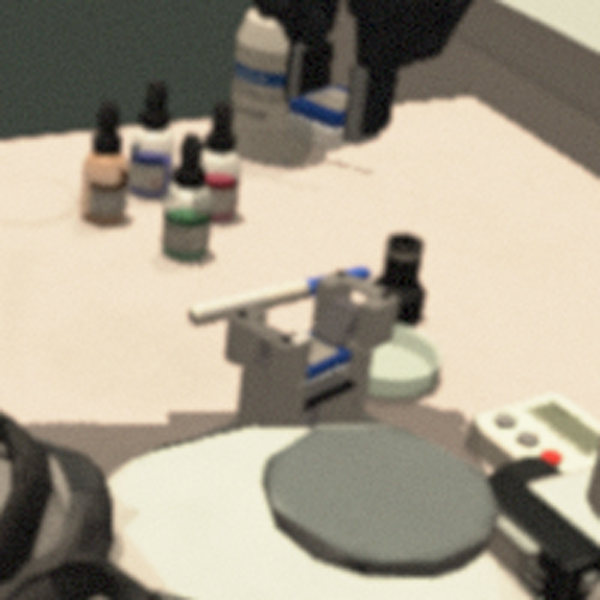

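The box is held between the pads at crop (320,110), and the magazine below is clear. Next I'll lower it slowly, checking force on the way down.

```bash
python3 - <<'E'
from h import *
M=[.5374,-.394]
fingers.move_gripper(0,70)
r.line_to([*M,.112]);f0=np.array(r.get_ft_force());print(f0)
for z in(.098,.092,.088,.084,.080,.075,.070,.065,.061,.0585):
    s=r.line_to([*M,z],velocity=.03,max_force=25)
    print(z,s,np.round(r.get_tcp_pos(),4),np.round(r.get_ft_force()-f0,1),np.round(r.get_wrist_torque(),2),round(r.get_width(),4))
    if s: break
cv2.imwrite("pics/s2.png",cv2.resize(optics.get_image("scene")[170:290,350:470],(600,600),interpolation=2))
print(r.get_t())
E
```

```text
[ 0.05896828 -0.20932808 -0.6875559 ]
0.098 False [ 0.5374 -0.394   0.0979] [ 0.2  0.2 -0.1] [-0.   -0.03  0.04] 0.0268
0.092 False [ 0.5375 -0.3944  0.0923] [-1.1 -0.4  1.7] [-0.17  0.07 -0.01] 0.0265
0.088 False [ 0.538  -0.3948  0.0892] [-0.3 -0.5  5.6] [-0.18  0.09  0.03] 0.0265
0.084 False [ 0.5378 -0.3946  0.0849] [-0.3 -1.   2.4] [-0.16  0.06  0.01] 0.0269
0.08 False [ 0.5375 -0.3941  0.0796] [ 0.9 -1.8  0.9] [-0.36 -0.26 -0.03] 0.0269
0.075 False [ 0.5374 -0.394   0.0747] [ 0.8 -2.3  1.8] [-0.34 -0.24 -0.01] 0.0272
0.07 False [ 0.5374 -0.394   0.0698] [ 1.  -0.9  2.2] [-0.36 -0.25  0.03] 0.0267
0.065 False [ 0.5374 -0.394   0.0651] [ 0.2 -0.3  4.5] [-0.09 -0.08  0.01] 0.0266
0.061 False [ 0.5374 -0.3939  0.0609] [0.2 0.2 3.9] [-0.11 -0.04  0.03] 0.0267
0.0585 False [ 0.5374 -0.394   0.0585] [ 0.9 -0.2  5.5] [-0.03 -0.12  0.03] 0.0267
11.9833
```

View pics/s2.png

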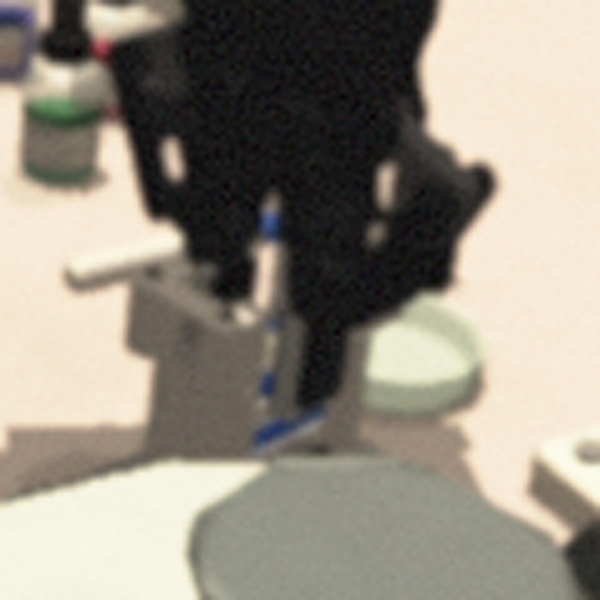

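Between the fingers, the new lid lies level: its front edge is at about (265,385), and the loaded box's lid is below it at (265–325, 435–410). The blue spot at (270,220) is the pen behind the magazine. I'll press about 2 mm deeper, then release and check.

```bash
python3 - <<'E'
from h import *
M=[.5374,-.394]
print(r.line_to([*M,.056],velocity=.03,max_force=20),r.get_tcp_pos(),r.get_ft_force())
r.wait(.3)
r.line_to([*M,.0605],velocity=.03);print(r.get_tcp_pos(),r.get_ft_force())
fingers.move_gripper(.05);r.wait(.2)
r.line_to([*M,.16]);r.line_to([.45,-.15,.28]);r.wait(.2)
t=optics.get_image("top");s=optics.get_image("scene")
o=np.zeros((400,800,3),np.uint8)
o[:,:400]=cv2.resize(t[165:245,355:435],(400,400),interpolation=2);o[:,400:]=cv2.resize(s[190:270,370:450],(400,400),interpolation=2)
cv2.imwrite("pics/e.png",o);print(r.get_t(),r.get_ft_force())
E
```

```text
False [ 0.53741788 -0.39397332  0.05603064] [-0.15710935  0.81182468  4.00892877]
[ 0.53738141 -0.39393776  0.06075703] [1.09633618 0.38321698 4.95158478]
16.55 [-0.4691924  -1.05192356 -0.39564586]
```

View pics/e.png

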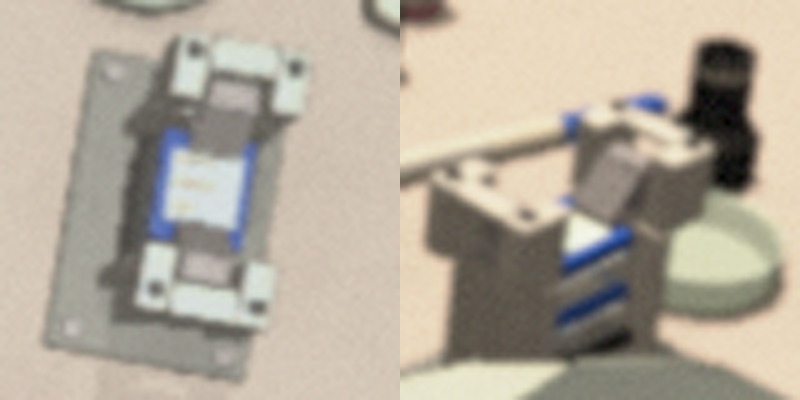

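The top crop shows both catches over the new lid, at about (225,120) and (205,240). The scene crop shows two level lids stacked at (600,245) and (590,305), with the upper one under the catch. The gripper is clear, so I'm handing in.

```bash
python3 -c "
from cell import r
print(r.hand_in())"
```

```text
the job is handed in; nothing more can be done
None
```

The blue-lidded box is in the magazine, flat on the loaded box with both catches over its lid; the gripper is clear, the white box was not touched, and the job was handed in at about 17 s.

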